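Load the chocolate mill and bring up its pusher

ROBOT

A 6-joint arm with a two-finger parallel gripper is mounted at the origin on the work surface. World frame = base frame: x ahead of the robot, y to its left, z up, the work surface at z = 0. Lengths are in m, angles in rad, forces in N, time in s.
With the tool pointing down it reaches from about 0.25 to 0.775 m from the base axis. Payload 4 kg.
Tool frame: the origin (TCP) lies on the centre line of the jaws, within the pads' length; the fingertips stand 25 mm ahead of it and the grasp point (between the pads) lies 6 mm ahead of it; z points along the fingers, y is the line along which they close (so a half turn about z gives the same grasp; the last joint's range is limited). The gripper opens to 94 mm and grips with 3 to 60 N. Pads are 16 mm wide; open, the fingers measure 119 mm over their backs; the gripper's body (75 mm by 177 mm) begins 78 mm behind the grasp point.
Start: joints at [-1.355, 0.087, 1.371, -0, 1.684, -0.103], TCP at [0.172, -0.522, 0.231] pointing down, gripper open.
Joint ranges: [-3.1, 3.1], [-0.76, 2.03], [0.27, 2.55], [-1.08, 4.22], [0.17, 2.65], [-2.57, 2.57]. Speed limits (rad/s): [2.79, 2.79, 3.14, 3.14, 3.14, 3.14].

INTERFACE

Orientations are given as a unit quaternion [w, x, y, z].
In Python, from bench import ctrl gives the robot as it stands.
- The arm moves only by the tool drive_tool, never from a script. Its argument "increments" is a list that holds one entry, the list of rows, each a list of 6 numbers: the shift along the tool's x, y, z as a fraction of full scale, then the turn, a rotation vector about the tool's x, y, z as a fraction of full scale. A call has 1 to 12 rows; each row is the pose to reach, as a shift and turn from the pose commanded when the call began, along the tool's axes at that moment; what a row does not reach only later rows make up. Full scale, the value 1, is 0.3 m for a shift and pi/2 rad for a turn. A row lasts 1/8 s, in which the tool goes at most 62.5 mm and 10.7 degrees, less where a joint would pass 70% of its speed; a pose out of reach is approached as far as the arm can. A call with a number of a shift or a turn outside -1 to 1 is refused whole. A call with a gripper value outside its range is refused whole. "jaw" is the closure, from 0 (fully open) to 1 (shut), set as the call begins (left out, the last holds). The fingers move at their own pace and stop on an object; the grip force is fixed at half the most. Time passes only in rows, so rows that repeat a pose let the fingers close. It gives the time, the measured TCP pose, the force, the opening and the grip force at its end, in the units of the state.
- ctrl.read_state(): the state, without advancing time (a new reading comes with each control period).
- ctrl.snapshot(name): name is "scene" or "top" or "wrist"; returns (picture, depth): 400x640x3 uint8, red, green, blue; 400x640 float32, m along the optical axis (not along the pixel's ray), 0 where there is no reading.
- ctrl.camera_info(name): a dict with "fx", "fy", "cx", "cy" (pixels), "origin" and "orientation" of the camera in the world; the wrist camera has in their place "mount" (4x4, takes a point from camera to tool coordinates, whose origin is the TCP and whose axes are the flange's). Camera axes: x right, y up, looking along -z (the intrinsics and any distortion apply to the point x, -y, -z); pixel columns grow to the right and rows downward; lengths in m; the calibration is good to about 2 mm. A picture is of the moment at which its call begins: read the wrist's pose just before it. camera_info takes no time and is no camera call.
- ctrl.finish_job(): hands the job in; it is judged then, once.
The state is a dict: "t": time; "q": joint angles; "qvel": joint speeds; "joint_efforts": joint torques, N m; "ee_pos": TCP position; "tool_rot": TCP orientation; "force": force on the tool from outside, world axes, zero at the start; "wrist_torque": the same for the moment, N m; "width": finger opening in m; "grip_force": force on a finger pad.
Only numpy, scipy, OpenCV 4.12 (cv2) and the standard library are available. Lean on these libraries where they do the work, as an engineer would, in place of code of your own. Each camera call takes 0.05 s, during which the arm holds its last target. There are 200 camera calls.

TASK

Load the chocolate mill: lay the long block of chocolate lengthwise and right side up, flat in the mill's wooden trough, setting it down rather than dropping it. Then slide the pusher carriage along its rail by its leaning handle, under the little shelf, until the sprung presser holds the block against the grating plate; be gentle, a light touch is enough and a hard push chips the chocolate. Leave the mill like that and everything else where it stands.

Things in the scene. Friction and masses are not known exactly. Their poses are not given: they have to be found in the camera images.
- mill: Chocolate mill, fixed, base 235 x 505 mm, standing across in front of the robot, turned up to 0.2 rad. Origin on the table under the trough's centre line; x points away from the robot, y along trough and rail. White motor housing at the -y end: x -45 to 155, y -280 to -150, 177 mm high. Behind the trough, at x = 130 mm, a steel rail carries the pusher carriage, under a narrow shelf.
- trough (a point): Middle of the wooden trough's floor, 45 mm above the table, on its centre line; axes as the mill's. The trough runs along y from the grating plate (145 mm towards -y) to its open end (145 mm towards +y); 54 mm wide inside, side walls 8 mm thick and 14 mm high. The block fits with 7 mm to spare on each side.
- shelf_edge (a point): Middle of the lower front edge of the fixed shelf with tins over the rail, 243 mm above the table; axes as the mill's. The shelf reaches 180 mm to each side (y) and 76 mm back (x), 12 mm thick, on two posts near its back corners. It bars a vertical gripper from the carriage handle: come in under it from the robot's side, the tool leaning about 35 degrees.
- plate (a point): Point on the steel grating plate's face (the face looks along the mill's +y), at the trough's centre line and floor level; axes as the mill's. The trough extends from here along +y.
- carriage (a joint): Travel of the pusher carriage along the rail, m: 0 = far from the grating plate, grows towards it (along the mill's -y), to 0.17 at most. It stays where it is left (about 3 N of friction). The presser's face is 0.260 m minus this value from the grating plate while its spring is not compressed. Starts between 0 and 0.06.
- handle (a point): Grip point of the carriage's handle: a black tab 14 mm thick (mill y), 28 mm wide, 70 mm long, leaning 35 degrees towards the robot (mill -x). The point is 113 mm above the table, 46 mm along the tab from its root; 24 mm of tab is above it. A steel arm 14 mm thick (top 82 mm above the table) joins carriage and presser over the trough. Axes as the mill's.
- presser: White presser on the carriage's arm, in the trough: a plate 44 mm wide, 36 mm high, 8 mm thick on a spring that gives up to 12 mm (about 1.5 N at first touch, 7.5 N at the end, then it is rigid). Origin at the middle of its face, which looks along the mill's -y to the grating plate; the face is 35 mm nearer the plate than the handle is (mill y). Axes as the mill's.
- block: The long block of dark chocolate, 110 mm long (its x), 40 mm wide (its y), 45 mm high (its z), about 0.26 kg, scored crosswise into five on top. Origin at the centre of its underside. Starts flat on the parchment, right side up, at any yaw. Either end may face the plate.
- offcut: A half-used piece of the same chocolate, 50 x 40 x 28 mm: leave it. Origin at the centre of its underside.
- sugar_jar: Glass jar of 72 mm diameter, 120 mm high; bystander. Origin under its centre.
- bowl: White bowl of 140 mm diameter, 70 mm high; bystander. Origin under its centre.
- brush: Pastry brush lying on the table, 200 mm long along its x; bystander. Origin near its middle, on the underside.
- cutter: Steel ring cutter of 64 mm diameter, 35 mm high; bystander. Origin under its centre.
There are look-alikes about, which are no part of the job. What is shaped like the block but purple is not meant.

How it is judged:
On the way, in this order (a step that is already met when the one before it is completed fails the run):
1. the long block lies flat in the trough, let go, between presser and grating plate (x of block in the frame of plate between -0.012 and 0.012 m and z of block in the frame of plate between -0.004 and 0.006 m and angle between the x axis of block and the y axis of plate, either way round below 0.14 rad and angle between block's own z axis and vertical below 0.1 rad and y of block in the frame of plate between 0.05 and 0.205 m and contact force between the fingers and block below 0.05 N), for 0.2 s.
2. the carriage has been slid up and the block is held between presser and grating plate (x of block in the frame of plate between -0.012 and 0.012 m and z of block in the frame of plate between -0.004 and 0.006 m and angle between the x axis of block and the y axis of plate, either way round below 0.14 rad and angle between block's own z axis and vertical below 0.1 rad and y of block in the frame of plate below 0.058 m and y of presser in the frame of plate below 0.113 m), for 0.2 s.
At the end, for the whole second after the job is handed in: The block lies flat, right side up and lengthwise in the trough (within 12 mm of its centre line, 0.14 rad), its end within 3 mm of the grating plate; the presser touches its other end (at least 0.2 N, face within 113 mm of the plate); the block is at rest (all of step 2 and linear speed of block below 0.01 m/s and contact force between block and presser above 0.2 N).
It fails at once if the presser pushes on the block with more than 15 N (contact force between block and presser above 15 N).
It fails at once if the block is dropped (moves faster than 0.5 m/s with no finger on it) (linear speed of block above 0.5 m/s and contact force between the fingers and block below 0.01 N).
It fails at once if a bystander (offcut, sugar jar, bowl, brush or ring cutter) is shifted by more than 40 mm (distance of any of offcut, sugar_jar, bowl, brush, cutter from where it was at the start of the episode above 0.04 m).
It also fails if it takes over 58 s, if anything falls off the work surface, if the arm or the gripper's body presses on something with over 40 N, if the wrist force passes 120 N, or if a joint passes its speed limit or range.

## Working session

There is one attempt and no reset: what is moved stays moved. The work goes in short steps, Python scripts to look and compute and a tool call to move; the robot and the scene stay as the last step left them, time stands still between calls to the robot, and variables do not carry over. Pictures are saved under pics/ and viewed, at most 10 in all, crops included, and the job is handed in when it is done.

Besides the shell and the picture viewer there is one more tool, called after "Call:" as name(argument=value, ...) on one line, values as JSON. drive_tool: Moves the arm, as the interface text tells. Its arguments: {"type":"object","properties":{"increments":{"type":"array"},"jaw":{"type":"number"}},"required":["increments"]}

```bash
ls; mkdir -p pics; python3 - <<'E'
from bench import ctrl
import cv2,numpy as np
s=ctrl.read_state(); print({k:np.round(v,4) for k,v in s.items()})
for n in("scene","top"):
    p,d=ctrl.snapshot(n); cv2.imwrite(f"pics/{n}.png",p[:,:,::-1]); np.save(f"pics/{n}.npy",d); np.save(f"pics/{n}_rgb.npy",p)
for n in("scene","top","wrist"): print(n,ctrl.camera_info(n))
E
```

```text
pics
{'t': np.float64(0.0), 'q': array([-1.3551,  0.088 ,  1.3723, -0.    ,  1.6836, -0.1031]), 'qvel': array([-0.0005, -0.0012,  0.0001, -0.0009, -0.0009,  0.0025]), 'joint_efforts': array([-4.00000e-04, -3.40186e+01, -3.02423e+01,  7.17000e-02,
        3.29000e-02, -2.00000e-04]), 'ee_pos': array([ 0.1723, -0.5218,  0.2293]), 'tool_rot': array([-1.100e-03,  9.873e-01,  1.587e-01, -1.000e-04]), 'force': array([ 0.75  , -0.557 ,  1.0632]), 'wrist_torque': array([-0.0105, -0.0158, -0.0005]), 'grip_force': np.float64(0.0), 'width': np.float64(0.094)}
scene {'fx': 367.1636049520096, 'fy': 367.1636049520096, 'cx': 323.49194236583486, 'cy': 202.84473327029733, 'origin': array([0.90036084, 0.46775947, 0.97445524]), 'orientation': array([0.46612292, 0.14043774, 0.24275238, 0.83909352])}
top {'fx': 513.5574289783618, 'fy': 513.5574289783618, 'cx': 315.77921316079073, 'cy': 197.98426574673462, 'origin': array([0.31849931, 0.20801755, 1.43935898]), 'orientation': array([ 0.70662607,  0.03895205, -0.04513905, -0.70507078])}
wrist {'fx': 322.7155937694961, 'fy': 322.7155937694961, 'cx': 318.6173943594393, 'cy': 198.7238453211505, 'mount': array([[-7.44235650e-04,  9.60354471e-01,  2.78780802e-01,
         8.11865406e-02],
       [ 9.99999489e-01,  5.24130126e-04,  8.64064376e-04,
         6.83971916e-04],
       [ 6.83690670e-04,  2.78781303e-01, -9.60354371e-01,
        -1.54218618e-01],
       [ 0.00000000e+00,  0.00000000e+00,  0.00000000e+00,
         1.00000000e+00]])}
```

View pics/scene.png

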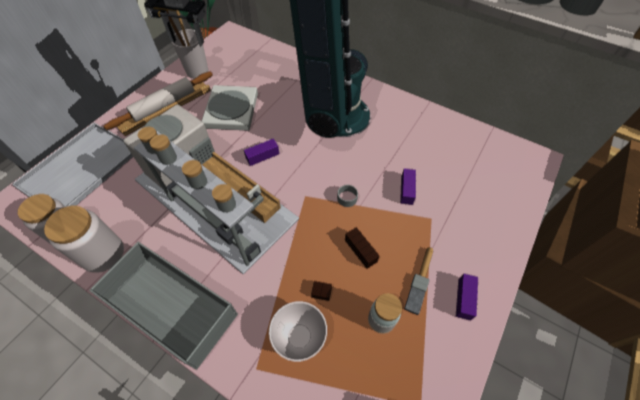

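View pics/top.png

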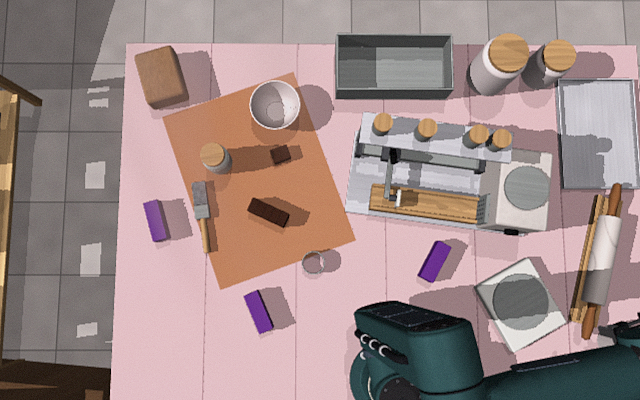

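```bash
cat > h.py <<'E'
import numpy as np,cv2
from bench import ctrl
from scipy.spatial.transform import Rotation as R
def rot(q): return R.from_quat([q[1],q[2],q[3],q[0]]).as_matrix()
def cloud(d,ci,Rw=None,o=None):
    v,u=np.mgrid[:d.shape[0],:d.shape[1]]
    P=np.stack([(u-ci["cx"])/ci["fx"]*d,-(v-ci["cy"])/ci["fy"]*d,-d],-1)
    if Rw is None: Rw,o=rot(ci["orientation"]),ci["origin"]
    return P@Rw.T+o
def rect(P):
    (c,s,a)=cv2.minAreaRect((P[:,:2]*1000).astype(np.float32)); return np.round(c,1),np.round(s,1),round(a,2),len(P)
E
python3 - <<'E'
from h import *
for n in("top","scene"):
    d=np.load(f"pics/{n}.npy");p=np.load(f"pics/{n}_rgb.npy").astype(int);X=cloud(d,ctrl.camera_info(n));X[d==0]=9
    z=X[...,2]
    print(n,"table z",np.median(z[(abs(z)<.02)]))
    def comp(m,name,amin=40):
        k,l,st,c=cv2.connectedComponentsWithStats(m.astype(np.uint8))
        for i in range(1,k):
            if st[i,4]>amin: 
                Q=X[l==i]; print(name,c[i].round(),rect(Q),"z",np.median(Q[:,2]).round(4), "mean",Q.mean(0).round(4))
    r,g,b=p[...,0],p[...,1],p[...,2]
    comp((abs(z-.045)<.006)&(r<95)&(g<60),"block45")
    comp((abs(z-.028)<.006)&(r<95)&(g<60),"offcut",20)
    comp((abs(z-.177)<.005),"housing",200)
    comp((abs(z-.255)<.005),"shelf",100)
    comp((abs(z-.059)<.005)&(r>g+25)&(g>b+15),"walls",40)
    comp((abs(z-.045)<.005)&(r>g+25)&(g>b+15),"floor",40)
    comp((abs(z-.12)<.006),"jar",30); comp((abs(z-.035)<.005),"cutter",30)
E
```

```text
top table z 0.001720812970916752
block45 [268. 212.] (array([447.9, 326.9]), array([108.3,  39.9]), 65.22, 545) z 0.0458 mean [0.4472 0.3264 0.0456]
block45 [585. 284.] (array([ 252.4, -529.1]), array([ 6.5, 79.9]), 74.91, 55) z 0.0442 mean [ 0.2541 -0.5293  0.0444]
offcut [349.  43.] (array([934.3, 103.9]), array([ 4.7, 51.7]), 0.65, 34) z 0.0279 mean [0.9347 0.1024 0.028 ]
offcut [280. 153.] (array([613.2, 296.9]), array([38.3, 49.2]), 19.63, 228) z 0.0284 mean [0.6125 0.2966 0.0284]
offcut [427. 258.] (array([ 321.8, -107.7]), array([ 2.1, 78.2]), 59.88, 31) z 0.0295 mean [ 0.324  -0.1092  0.0285]
housing [508.  52.] (array([ 849.1, -298. ]), array([ 99.7, 103.4]), 45.42, 898) z 0.1794 mean [ 0.8477 -0.2967  0.1791]
housing [523. 191.] (array([ 497.1, -321.7]), array([130.9, 198.9]), 81.92, 2167) z 0.1772 mean [ 0.4886 -0.3197  0.1772]
shelf [430. 139.] (array([606.8, -86.4]), array([361.2,  77.9]), 82.03, 3052) z 0.2555 mean [ 0.6019 -0.0703  0.2555]
walls [440. 193.] (array([ 498. , -137.3]), array([217. ,   7.8]), 82.11, 200) z 0.0594 mean [ 0.4971 -0.142   0.0594]
walls [616. 
[... 7289 characters left out ...]
0353]
cutter [106. 258.] (array([ 851.6, -262.2]), array([ 45.4, 114.2]), 87.51, 108) z 0.0357 mean [ 0.8554 -0.2529  0.0354]
cutter [360. 252.] (array([468.2, 323.4]), array([114.3,  33.7]), 82.93, 55) z 0.0355 mean [0.4693 0.3316 0.0354]
cutter [125. 273.] (array([ 859.2, -175.4]), array([ 10.3, 149.3]), 87.59, 138) z 0.0353 mean [ 0.8598 -0.1757  0.035 ]
cutter [463. 313.] (array([478.6, 639.7]), array([37.7, 16.3]), 76.33, 31) z 0.0348 mean [0.4788 0.6383 0.0352]
cutter [298. 330.] (array([741.7, 307.1]), array([113.3, 113.7]), 12.72, 365) z 0.0345 mean [0.7373 0.3018 0.0345]
cutter [218. 333.] (array([843.4, 139.1]), array([  2.6, 124.5]), 89.71, 74) z 0.0357 mean [0.8472 0.139  0.0353]
```

```bash
cat >> h.py <<'E'
PSI=-0.139; MO=np.array([.4735,-.100,0]); RM=R.from_euler('z',PSI).as_matrix()
def mill(X): return (X-MO)@RM
E
python3 - <<'E'
from h import *
for n in("top","scene"):
    d=np.load(f"pics/{n}.npy");p=np.load(f"pics/{n}_rgb.npy").astype(int);X=cloud(d,ctrl.camera_info(n));X[d==0]=9
    M=mill(X); 
    s=(M[...,2]>.066)&(M[...,2]<.15)&(abs(M[...,0]-.05)<.11)&(M[...,1]>-.12)&(M[...,1]<.2)
    v,u=np.nonzero(s); Q=M[s]; C=p[s]
    print(n,len(Q))
    o=np.lexsort((Q[:,1],Q[:,0]))
    for i in o[::max(1,len(o)//70)]: print(u[i],v[i],(Q[i]*1000).round(),C[i])
    S=M[(abs(M[...,2]-.255)<.004)&(M[...,0]<.2)&(abs(M[...,1]-.03)<.2)]; print("shelf x",np.percentile(S[:,0],[0,1,5,50,99]).round(4),"y",np.percentile(S[:,1],[0,1,99,100]).round(4))
    im=cv2.resize(cv2.imread(f"pics/{n}.png")[110:240,340:500] if n=="top" else cv2.imread(f"pics/{n}.png")[140:270,170:330],None,fx=4,fy=4,interpolation=cv2.INTER_CUBIC); cv2.imwrite(f"pics/crop_{n}.png",im)
E
```

```text
top 597
454 218 [-33. -81.  66.] [196 154 109]
397 205 [-22.  78.  85.] [230 228 224]
398 203 [-17.  77.  88.] [242 242 241]
397 201 [-12.  79.  84.] [233 228 224]
391 200 [-10.  94.  72.] [50 47 52]
399 200 [-8. 74. 83.] [221 214 206]
390 198 [-6. 99. 83.] [77 78 81]
388 198 [ -5. 102.  70.] [138 138 141]
398 198 [-4. 78. 87.] [240 239 235]
391 197 [-3. 96. 80.] [81 83 89]
398 197 [-1. 79. 88.] [239 238 234]
384 195 [ -0. 115.  81.] [148 149 149]
387 195 [  1. 107.  79.] [149 149 149]
389 195 [  3. 101.  73.] [76 80 81]
397 195 [ 4. 82. 88.] [201 198 192]
396 195 [ 6. 82. 74.] [99 95 95]
397 194 [ 7. 82. 86.] [200 195 193]
386 192 [  9. 111.  80.] [157 157 159]
389 192 [ 10. 103.  79.] [116 116 107]
397 192 [12. 82. 84.] [161 157 156]
387 190 [ 15. 109.  80.] [139 141 140]
387 189 [ 17. 110.  83.] [128 131 128]
400 190 [18. 76. 88.] [207 206 202]
389 188 [ 21. 104.  78.] [131 136 139]
387 186 [ 25. 111.  84.] [131 130 133]
388 185 [ 27. 109.  86.] [130 131 128]
389 184 [ 30. 107.  89.] [126 128 128]
386 183 [ 33. 114.  82.] [123 123 123]
385 182 [ 36. 116.  76.] [120 121 123]
388 18
[... 3840 characters left out ...]
6]
224 229 [142. 108.  81.] [63 65 63]
226 232 [142. 114.  72.] [57 58 60]
223 230 [144. 103.  72.] [42 43 44]
220 228 [145.  93.  73.] [44 44 48]
223 231 [146. 106.  73.] [48 49 52]
224 232 [147. 111.  74.] [51 52 55]
222 231 [148. 104.  72.] [50 51 55]
224 233 [149. 114.  75.] [53 55 57]
228 237 [150. 130.  73.] [56 58 61]
225 235 [151. 119.  73.] [54 55 59]
226 236 [152. 126.  76.] [55 56 59]
225 236 [153. 121.  72.] [53 54 57]
227 238 [154. 131.  74.] [55 56 59]
223 235 [155. 116.  74.] [49 51 53]
227 239 [155. 132.  72.] [46 46 49]
224 237 [156. 121.  72.] [39 40 42]
220 234 [157. 105.  71.] [33 34 36]
shelf x [-0.3485 -0.3073  0.0935  0.1462  0.1693] y [-0.151  -0.1421  0.2099  0.2118]
```

View pics/crop_top.png

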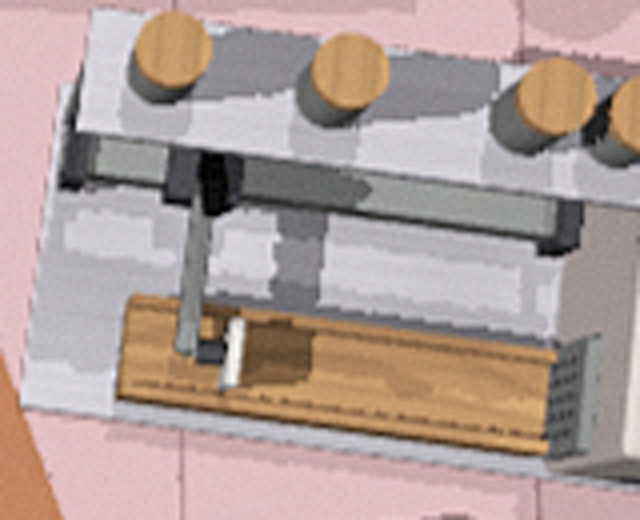

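```bash
cat >> h.py <<'E'
def down(a):  # tool z down, tool x at world angle a
    x=np.array([np.cos(a),np.sin(a),0]); z=np.array([0,0,-1.]); return np.stack([x,np.cross(z,x),z],1)
def row(p,Rt):
    s=ctrl.read_state(); R0=rot(s["tool_rot"]); d=R0.T@(np.array(p)-s["ee_pos"])/.3
    w=R.from_matrix(R0.T@Rt).as_rotvec()/(np.pi/2)
    print("t",round(s["t"],2),"row",np.round(np.r_[d,w],4).tolist(),"rows>=",np.round(np.linalg.norm(d)*.3/.0625,1),np.round(np.linalg.norm(w)*90/10.7,1))
E
python3 - <<'E'
from h import *
row([.27,-.25,.26],down(.6)); row([.449,.326,.20],down(1.141))
E
```

```text
t 0.1 row [0.5933, -0.7586, -0.1002, -0.0012, -0.0003, -0.179] rows>= 4.6 1.5
t 0.1 row [1.7617, -2.3945, 0.1032, -0.0011, -0.0006, -0.5234] rows>= 14.3 4.4
```

Call:
drive_tool(increments=[[[0.15,-0.19,-0.03,0,0,-0.05],[0.3,-0.38,-0.06,0,0,-0.09],[0.45,-0.57,-0.1,0,0,-0.13],[0.6,-0.76,-0.1,0,0,-0.18],[0.7,-0.95,-0.1,0,0,-0.18],[0.7,-0.95,-0.1,0,0,-0.18]]], jaw=0)

```text
t: 0.85
ee_pos: [0.2825, -0.1835, 0.2603]
tool_rot: [0.0, 0.955, 0.297, 0.0]
force: [-0.1, 0.6, -0.7]
width: 0.0941
grip_force: 0.0
```

```bash
python3 -c "
from h import *
row([.37,.06,.25],down(.9))"
```

```text
t 0.85 row [0.7004, -0.5034, 0.0346, 0.0002, -0.0003, -0.1893] rows>= 4.1 1.6
```

Call:
drive_tool(increments=[[[0.18,-0.13,0,0,0,-0.06],[0.36,-0.26,0,0,0,-0.12],[0.54,-0.39,0.02,0,0,-0.18],[0.72,-0.52,0.04,0,0,-0.24],[0.9,-0.65,0.05,0,0,-0.27],[1,-0.72,0.05,0,0,-0.27],[1,-0.72,0.05,0,0,-0.27]]])

```text
t: 1.72
ee_pos: [0.4073, 0.165, 0.2439]
tool_rot: [-0.001, 0.87, 0.493, -0.002]
force: [-1.0, -0.2, 0.1]
width: 0.0942
grip_force: 0.0
```

```bash
python3 -c "
from h import *
row([.449,.326,.23],down(1.141))"
```

```text
t 1.73 row [0.5321, -0.156, 0.0457, -0.0018, 0.0012, -0.0694] rows>= 2.7 0.6
```

Call:
drive_tool(increments=[[[0.18,-0.05,0.02,0,0,-0.035],[0.36,-0.1,0.045,0,0,-0.07],[0.53,-0.155,0.045,0,0,-0.07],[0.53,-0.155,0.045,0,0,-0.07],[0.53,-0.155,0.045,0,0,-0.07],[0.53,-0.155,0.045,0,0,-0.07]]])

```text
t: 2.48
ee_pos: [0.4504, 0.3204, 0.2325]
tool_rot: [0.0, 0.844, 0.537, 0.0]
force: [-0.1, 0.4, -0.6]
width: 0.0942
grip_force: 0.0
```

```bash
cat >> h.py <<'E'
def wrist(name):
    s=ctrl.read_state(); ci=ctrl.camera_info("wrist"); p,d=ctrl.snapshot("wrist")
    cv2.imwrite(f"pics/{name}.png",p[:,:,::-1]); T=ci["mount"]; R0=rot(s["tool_rot"])
    X=cloud(d,ci,R0@T[:3,:3],s["ee_pos"]+R0@T[:3,3]); X[d==0]=9
    return p.astype(int),d,X,s
E
python3 - <<'E'
from h import *
p,d,X,s=wrist("w1"); np.savez("pics/w1.npz",p=p,X=X)
z=X[...,2]; m=(abs(z-.045)<.006)&(p[...,0]<100)&(p[...,1]<70)&(np.hypot(X[...,0]-.449,X[...,1]-.326)<.08)
Q=X[m]; print(s["ee_pos"],rect(Q),np.median(Q[:,2]),"table",np.median(z[abs(z)<.015]))
k,l,st,c=cv2.connectedComponentsWithStats(m.astype(np.uint8)); print(st[1:][st[1:,4]>50])
E
```

```text
[0.45038717 0.32039449 0.23253371] (array([449. , 325.9]), array([109.6,  39.2]), 65.48, 3567) 0.044853696785213504 table 0.0005281087721207278
[[ 296  127   38   99 3567]]
```

View pics/w1.png

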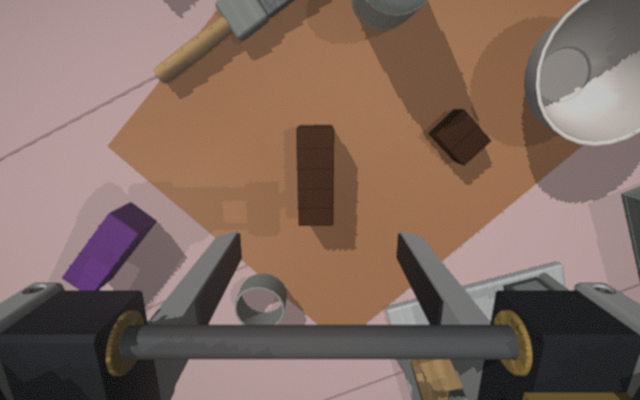

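```bash
python3 -c "
from h import *
row([.449,.326,.10],down(1.1424));row([.449,.326,.044],down(1.1424))"
```

```text
t 2.52 row [0.0143, -0.0123, 0.4421, 0.0005, -0.0003, -0.0056] rows>= 2.1 0.0
t 2.52 row [0.0142, -0.0124, 0.6288, 0.0005, -0.0003, -0.0056] rows>= 3.0 0.0
```

Call:
drive_tool(increments=[[[0.014,-0.012,0.15,0,0,-0.006],[0.014,-0.012,0.3,0,0,-0.006],[0.014,-0.012,0.44,0,0,-0.006],[0.014,-0.012,0.54,0,0,-0.006],[0.014,-0.012,0.6,0,0,-0.006],[0.014,-0.012,0.63,0,0,-0.006],[0.014,-0.012,0.63,0,0,-0.006],[0.014,-0.012,0.63,0,0,-0.006]]])

```text
t: 3.52
ee_pos: [0.4497, 0.3279, 0.0445]
tool_rot: [0.0, 0.841, 0.542, 0.001]
force: [0.1, -0.3, 0.2]
width: 0.0937
grip_force: 0.0
```

Call:
drive_tool(increments=[[[0,0,0,0,0,0],[0,0,0,0,0,0],[0,0,0,0,0,0],[0,0,0,0,0,0],[0,0,0,0,0,0],[0,0,0,0,0,0]]], jaw=1)

```text
t: 4.28
ee_pos: [0.4489, 0.3273, 0.0429]
tool_rot: [0.0, 0.841, 0.542, 0.0]
force: [1.1, -0.5, 0.3]
width: 0.04
grip_force: 30.0
```

Call:
drive_tool(increments=[[[0,0,-0.06,0,0,0],[0,0,-0.2,0,0,0],[0,0,-0.35,0,0,0],[0,0,-0.5,0,0,0],[0,0,-0.63,0,0,0],[0,0,-0.63,0,0,0]]])

```text
t: 5.03
ee_pos: [0.4503, 0.3284, 0.2369]
tool_rot: [0.0, 0.84, 0.542, 0.005]
force: [1.0, 0.7, -2.6]
width: 0.0396
grip_force: 30.0
```

```bash
python3 -c "
from h import *
row([.43,.05,.235],down(1.4318))"
```

```text
t 5.03 row [-0.8731, 0.3216, 0.0014, 0.0041, -0.0043, -0.1825] rows>= 4.5 1.5
```

Call:
drive_tool(increments=[[[-0.12,0.05,0,0,0,-0.03],[-0.27,0.1,0,0,0,-0.06],[-0.42,0.16,0,0,0,-0.09],[-0.57,0.21,0,0,0,-0.12],[-0.72,0.27,0,0,0,-0.15],[-0.82,0.3,0,0,0,-0.183],[-0.87,0.32,0,0,0,-0.183],[-0.87,0.32,0,0,0,-0.183],[-0.87,0.32,0,0,0,-0.183]]])

```text
t: 6.15
ee_pos: [0.4279, 0.0506, 0.2307]
tool_rot: [-0.001, 0.754, 0.657, -0.001]
force: [-0.9, 0.2, -3.1]
width: 0.0397
grip_force: 30.0
```

```bash
python3 -c "
from h import *
p=MO+RM@np.array([-.010,-.065,.235]);row(p,down(1.4318))"
```

```text
t 6.15 row [-0.693, 0.1861, -0.0149, -0.0015, -0.0001, 0.0007] rows>= 3.4 0.0
```

Call:
drive_tool(increments=[[[-0.12,0.03,0,0,0,0],[-0.26,0.07,-0.01,0,0,0],[-0.4,0.11,-0.015,0,0,0],[-0.54,0.145,-0.015,0,0,0],[-0.65,0.175,-0.015,0,0,0],[-0.69,0.186,-0.015,0,0,0],[-0.69,0.186,-0.015,0,0,0],[-0.69,0.186,-0.015,0,0,0],[-0.69,0.186,-0.015,0,0,0]]])

```text
t: 7.28
ee_pos: [0.4552, -0.1615, 0.2366]
tool_rot: [0.0, 0.754, 0.657, 0.0]
force: [0.2, 0.0, -2.7]
width: 0.04
grip_force: 30.0
```

```bash
python3 - <<'E'
from h import *
p,d,X,s=wrist("w2"); np.savez("pics/w2.npz",p=p,X=X)
M=mill(X); print(s["ee_pos"],mill(s["ee_pos"]))
r,g,b=p[...,0],p[...,1],p[...,2]; z=M[...,2]
near=(abs(M[...,0])<.06)&(abs(M[...,1])<.17); wood=(r>g+20)&(g>b+12)
for y0 in np.arange(-.13,.15,.03):
    S=near&(abs(M[...,1]-y0)<.008)
    w=M[S&(z>.053)&(z<.066)&wood][:,0]; f=M[S&(abs(z-.045)<.005)&wood][:,0]
    a=w[w<0];c=w[w>0]
    print(y0.round(3),"front wall",np.percentile(a,[2,98]).round(4) if len(a)>5 else None,"back",np.percentile(c,[2,98]).round(4) if len(c)>5 else None,"floor",np.percentile(f,[2,98]).round(4) if len(f)>5 else None)
# block held
m=(r<100)&(g<70)&(z>.15)&(z<.26)&(abs(M[...,0])<.05)&(abs(M[...,1]+.065)<.08); 
if m.sum()>50: print("block",rect(M[m]),np.percentile(M[m][:,2],[2,50,98]))
S=(abs(z-.244)<.006)&(M[...,0]>.05)&(M[...,0]<.12); 
w=(z>.065)&(z<.092)&(r>140)&(abs(M[...,0])<.03)&(M[...,1]>.0)&(M[...,1]<.15)
if w.sum()>20:print("presser",np.percentile(M[w],[2,50,98],axis=0).round(4))
E
```

```text
[ 0.45521417 -0.16147881  0.23662347] [-0.00959141 -0.0634194   0.23662347]
-0.13 front wall None back None floor None
-0.1 front wall None back None floor None
-0.07 front wall None back None floor None
-0.04 front wall None back [0.0279 0.0333] floor None
-0.01 front wall [-0.0347 -0.0279] back [0.0262 0.0333] floor [-0.0251  0.0254]
0.02 front wall [-0.0351 -0.028 ] back [0.0262 0.0333] floor [-0.0259  0.0237]
0.05 front wall [-0.0353 -0.028 ] back [0.0278 0.033 ] floor [-0.0255 -0.0034]
0.08 front wall [-0.0348 -0.0281] back None floor [-0.024  -0.0042]
0.11 front wall [-0.0351 -0.0286] back None floor [-0.0238  0.0249]
0.14 front wall None back None floor None
block (array([ -6.9, -54.2]), array([48.1, 89.8]), 0.22, 13498) [0.21596978 0.238625   0.24846699]
presser [[-0.0217  0.0726  0.0854]
 [-0.001   0.0765  0.087 ]
 [ 0.0197  0.0805  0.0886]]
```

View pics/w2.png

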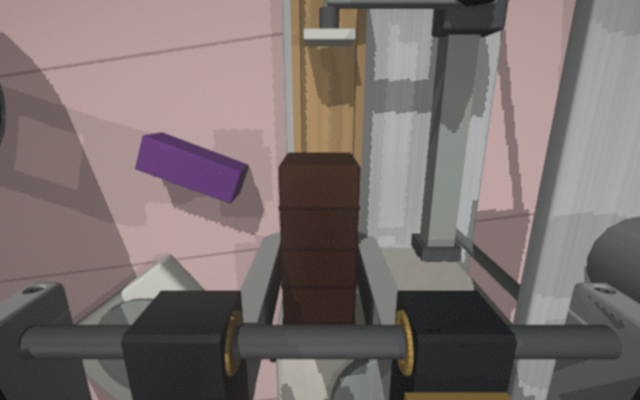

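```bash
python3 -c "
from h import *
for z in(.235,.12,.095): row(MO+RM@np.array([-.003,-.065,z]),down(1.4318))"
```

```text
t 7.33 row [-0.0047, 0.022, 0.0055, 0.0002, -0.0, 0.0014] rows>= 0.1 0.0
t 7.33 row [-0.0047, 0.0219, 0.3889, 0.0002, -0.0, 0.0014] rows>= 1.9 0.0
t 7.33 row [-0.0047, 0.0219, 0.4722, 0.0002, -0.0, 0.0014] rows>= 2.3 0.0
```

Call:
drive_tool(increments=[[[-0.005,0.022,0.03,0,0,0.001],[-0.005,0.022,0.1,0,0,0.001],[-0.005,0.022,0.2,0,0,0.001],[-0.005,0.022,0.3,0,0,0.001],[-0.005,0.022,0.38,0,0,0.001],[-0.005,0.022,0.43,0,0,0.001],[-0.005,0.022,0.46,0,0,0.001],[-0.005,0.022,0.47,0,0,0.001],[-0.005,0.022,0.47,0,0,0.001],[-0.005,0.022,0.47,0,0,0.001]]])

```text
t: 8.57
ee_pos: [0.4621, -0.1654, 0.0965]
tool_rot: [0.001, 0.755, 0.656, 0.0]
force: [0.4, -0.4, -2.0]
width: 0.0399
grip_force: 30.0
```

```bash
python3 -c "
from h import *
s=ctrl.read_state();print(mill(s['ee_pos']),s['force'])
for z in(.09,.0875): row(MO+RM@np.array([-.003,-.065,z]),down(1.4318))"
```

```text
[-0.00228062 -0.06630711  0.09645275] [ 0.44136821 -0.3718411  -2.01950568]
t 8.57 row [0.0044, -0.0024, 0.0215, 0.0012, 0.0004, -0.0006] rows>= 0.1 0.0
t 8.57 row [0.0044, -0.0025, 0.0298, 0.0012, 0.0004, -0.0006] rows>= 0.1 0.0
```

Call:
drive_tool(increments=[[[0,0,0.01,0,0,0],[0,0,0.018,0,0,0],[0,0,0.022,0,0,0],[0,0,0.024,0,0,0],[0,0,0.024,0,0,0]]])

```text
t: 9.2
ee_pos: [0.4615, -0.1651, 0.0882]
tool_rot: [-0.0, 0.755, 0.656, -0.0]
force: [0.7, 0.3, -1.9]
width: 0.0398
grip_force: 30.0
```

Call:
drive_tool(increments=[[[0,0,0.002,0,0,0],[0,0,0.004,0,0,0],[0,0,0.004,0,0,0]]])

```text
t: 9.57
ee_pos: [0.4616, -0.1651, 0.0878]
tool_rot: [0.0, 0.755, 0.656, 0.0]
force: [-1.1, 0.9, 3.3]
width: 0.0398
grip_force: 30.0
```

Call:
drive_tool(increments=[[[0,0,0,0,0,0],[0,0,0,0,0,0],[0,0,0,0,0,0],[0,0,-0.03,0,0,0],[0,0,-0.1,0,0,0],[0,0,-0.25,0,0,0],[0,0,-0.4,0,0,0],[0,-0.05,-0.55,0,0,0],[0,-0.12,-0.63,0,0,0],[0,-0.2,-0.63,0,0,0],[0,-0.2,-0.63,0,0,0]]], jaw=0)

```text
t: 10.95
ee_pos: [0.4016, -0.1567, 0.2776]
tool_rot: [0.002, 0.755, 0.656, 0.001]
force: [-0.0, -0.5, 0.4]
width: 0.0938
grip_force: 0.0
```

```bash
python3 - <<'E'
from h import *
p,d,X,s=wrist("w3"); M=mill(X); r,g,b=p[...,0],p[...,1],p[...,2]; z=M[...,2]
m=(r<110)&(g<75)&(abs(z-.09)<.006)&(abs(M[...,0])<.04)&(M[...,1]<.02)&(M[...,1]>-.14)
print("ee",mill(s["ee_pos"]),"block",rect(M[m]),np.median(M[m][:,2]))
p,d=ctrl.snapshot("top"); M=mill(cloud(d,ctrl.camera_info("top"))); z=M[...,2]; r,g=p[...,0],p[...,1]
m=(r<110)&(g<75)&(abs(z-.09)<.006)&(abs(M[...,0])<.04)&(M[...,1]<.02)&(M[...,1]>-.14)
if m.sum()>9: print("top",rect(M[m]))
# handle start orientation: tool z leans 35deg, tool x toward robot/down
c,sn=np.cos(np.radians(35)),np.sin(np.radians(35))
Rt=RM@np.stack([[-c,0,-sn],[0,1,0],[sn,0,-c]],1); print("det",np.linalg.det(Rt))
Rt2=RM@np.stack([[c,0,sn],[0,-1,0],[sn,0,-c]],1)
for q in(Rt,Rt2):
    for h in(.14,): row(MO+RM@np.array([-.06,.111,.30]),q)
print(s["q"])
E
```

```text
ee [-0.06330836 -0.06609594  0.27757591] block (array([ -3., -67.]), array([109.1,  40.5]), 89.67, 3611) 0.08976388832243276
top (array([ -3.3, -63.9]), array([109.6,  40.9]), 89.52, 578)
det 1.0
t 11.05 row [0.5902, 0.0082, -0.0793, -0.3044, -0.3039, -0.9667] rows>= 2.9 8.9
t 11.05 row [0.5902, 0.0082, -0.0793, -0.3038, 0.3043, 0.9655] rows>= 2.9 8.9
[-5.03606807e-01 -1.86839803e-01  1.54033302e+00 -1.62683209e-05
  1.78490008e+00 -3.63076700e-01]
```

View pics/w3.png

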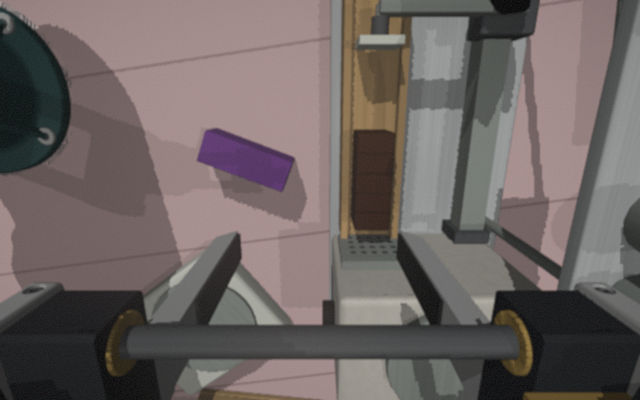

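Call:
drive_tool(increments=[[[0.06,0,-0.02,-0.03,-0.03,-0.096],[0.12,0,-0.04,-0.061,-0.061,-0.193],[0.18,0,-0.06,-0.091,-0.091,-0.29],[0.24,0,-0.08,-0.122,-0.122,-0.386],[0.3,0,-0.08,-0.152,-0.152,-0.483],[0.36,0.01,-0.08,-0.182,-0.182,-0.58],[0.42,0.01,-0.08,-0.213,-0.213,-0.676],[0.48,0.01,-0.08,-0.243,-0.243,-0.773],[0.54,0.01,-0.08,-0.274,-0.274,-0.87],[0.59,0.01,-0.08,-0.304,-0.304,-0.967],[0.59,0.01,-0.08,-0.304,-0.304,-0.967],[0.59,0.01,-0.08,-0.304,-0.304,-0.967]]])

```text
t: 12.55
ee_pos: [0.43, 0.0179, 0.3]
tool_rot: [0.299, 0.067, 0.952, -0.021]
force: [-0.2, 0.3, 0.6]
width: 0.0942
grip_force: 0.0
```

```bash
cat >> h.py <<'E'
_c,_s=np.cos(np.radians(35)),np.sin(np.radians(35))
LEAN=RM@np.stack([[-_c,0,-_s],[0,1,0],[_s,0,-_c]],1)
def st():
    s=ctrl.read_state(); print("q",s["q"].round(3),"mill ee",mill(s["ee_pos"]).round(4),"F mill",(s["force"]@RM).round(2),s["width"])
E
python3 - <<'E'
from h import *
st(); p,d,X,s=wrist("w4"); M=mill(X); z=M[...,2]; r,g,b=p[...,0],p[...,1],p[...,2]
m=(r<45)&(g<45)&(b<50)&(z>.085)&(z<.16)&(M[...,0]>.05)&(M[...,0]<.16)&(M[...,1]>.05)&(M[...,1]<.17)
Q=M[m]; print(m.sum())
if m.sum()>20:
    print(np.percentile(Q,[1,10,50,90,99],axis=0).round(4))
    a=np.array([-_s,0,_c]); w=np.array([_c,0,_s]); 
    print("along tab from (130,75)",np.percentile((Q-[.1036,0,.113])@a,[1,50,99]).round(4),"width",np.percentile((Q-[.1036,0,.113])@w,[1,50,99]).round(4))
E
```

```text
q [-0.051 -0.629  1.9   -0.053  1.264 -1.481] mill ee [-0.0594  0.1108  0.3   ] F mill [-0.2   0.26  0.62] 0.09418130899769199
0
```

View pics/w4.png

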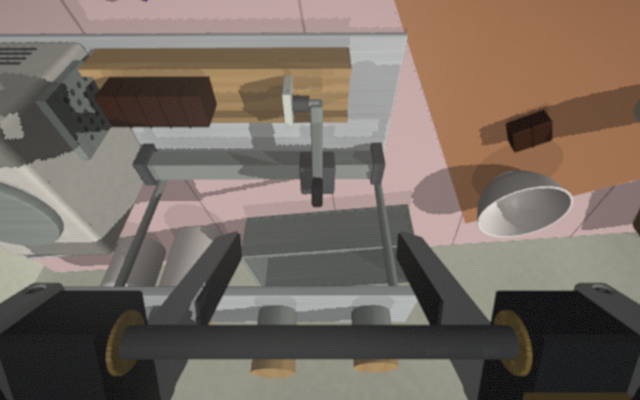

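```bash
python3 - <<'E'
from h import *
p,d,X,s=wrist("w5"); M=(mill(X)*1000).round().astype(int)
print(mill(s["ee_pos"]).round(4))
for v in range(160,216,3): print(v,[(u,*M[v,u]) for u in (309,312,317,321,324)],p[v,317])
v=197; print([(u,*M[v,u]) for u in range(308,326)])
v=188; print([(u,*M[v,u]) for u in range(308,326)])
E
```

```text
[-0.0593  0.1107  0.3001]
160 [(309, np.int64(101), np.int64(96), np.int64(56)), (312, np.int64(76), np.int64(101), np.int64(81)), (317, np.int64(76), np.int64(108), np.int64(82)), (321, np.int64(76), np.int64(113), np.int64(81)), (324, np.int64(102), np.int64(117), np.int64(55))] [119 122 118]
163 [(309, np.int64(101), np.int64(96), np.int64(62)), (312, np.int64(83), np.int64(101), np.int64(80)), (317, np.int64(81), np.int64(108), np.int64(81)), (321, np.int64(81), np.int64(113), np.int64(82)), (324, np.int64(100), np.int64(117), np.int64(63))] [122 125 120]
166 [(309, np.int64(100), np.int64(97), np.int64(68)), (312, np.int64(86), np.int64(101), np.int64(82)), (317, np.int64(86), np.int64(108), np.int64(82)), (321, np.int64(86), np.int64(113), np.int64(82)), (324, np.int64(101), np.int64(117), np.int64(68))] [121 125 119]
169 [(309, np.int64(102), np.int64(97), np.int64(73)), (312, np.int64(93), np.int64(101), np.int64(81)), (317, np.int64(92), np.int64(108), np.int64(82)), (321, np.int64(92), np.int64(113), np.int64(82)), (324, np.int64(104), np.int64(117), np.int64(71))] [121 124
[... 5177 characters left out ...]
4(80), np.int64(102), np.int64(125)), (313, np.int64(81), np.int64(103), np.int64(124)), (314, np.int64(80), np.int64(104), np.int64(125)), (315, np.int64(80), np.int64(105), np.int64(125)), (316, np.int64(80), np.int64(107), np.int64(126)), (317, np.int64(81), np.int64(108), np.int64(125)), (318, np.int64(81), np.int64(109), np.int64(125)), (319, np.int64(79), np.int64(110), np.int64(126)), (320, np.int64(81), np.int64(111), np.int64(124)), (321, np.int64(81), np.int64(113), np.int64(125)), (322, np.int64(83), np.int64(114), np.int64(123)), (323, np.int64(144), np.int64(116), np.int64(70)), (324, np.int64(142), np.int64(117), np.int64(72)), (325, np.int64(142), np.int64(119), np.int64(71))]
```

```bash
python3 -c "
from h import *
row(MO+RM@np.array([.029,.1075,.219]),LEAN);row(MO+RM@np.array([.098,.1075,.121]),LEAN)"
```

```text
t 12.65 row [-0.0868, -0.0102, 0.3903, -0.0006, -0.0013, -0.0006] rows>= 1.9 0.0
t 12.65 row [-0.0886, -0.0099, 0.7898, -0.0006, -0.0013, -0.0006] rows>= 3.8 0.0
```

Call:
drive_tool(increments=[[[-0.05,-0.01,0.08,0,0,0],[-0.088,-0.01,0.2,0,0,0],[-0.088,-0.01,0.35,0,0,0],[-0.088,-0.01,0.48,0,0,0],[-0.088,-0.01,0.58,0,0,0],[-0.088,-0.01,0.66,0,0,0],[-0.088,-0.01,0.7,0,0,0],[-0.088,-0.01,0.7,0,0,0]]], jaw=0.5)

```text
t: 13.65
ee_pos: [0.5698, -0.0047, 0.1421]
tool_rot: [0.298, 0.066, 0.952, -0.021]
force: [-0.2, 0.0, 0.7]
width: 0.0469
grip_force: 0.0
```

```bash
python3 - <<'E'
from h import *
st(); row(MO+RM@np.array([.098,.1075,.121]),LEAN)
p,d,X,s=wrist("w6"); M=mill(X); z=M[...,2]
m=(p.max(2)<75)&(M[...,2]>.1)&(M[...,2]<.14)&(abs(M[...,1]-.1075)<.016)&(abs(M[...,0]-.09)<.02)
print(m.sum(),np.percentile(M[m],[1,50,99],axis=0).round(4) if m.any() else "")
E
```

```text
q [-0.092 -0.211  1.949 -0.038  0.797 -1.506] mill ee [0.0821 0.1077 0.1421] F mill [-0.16 -0.    0.69] 0.046866232160590604
t 13.65 row [-0.0033, -0.0007, 0.0878, -0.0003, -0.0021, 0.0001] rows>= 0.4 0.0
1354 [[0.0788 0.1006 0.101 ]
 [0.0876 0.1072 0.1283]
 [0.0999 0.1141 0.1384]]
```

View pics/w6.png

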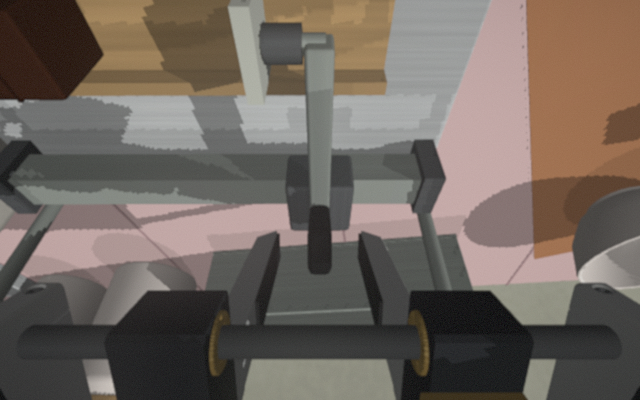

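Call:
drive_tool(increments=[[[-0.003,0,0.03,0,0,0],[-0.003,0,0.06,0,0,0],[-0.003,0,0.088,0,0,0],[-0.003,0,0.088,0,0,0],[-0.003,0,0.088,0,0,0]]])

```text
t: 14.32
ee_pos: [0.5855, -0.0066, 0.1218]
tool_rot: [0.299, 0.066, 0.952, -0.021]
force: [0.5, -0.9, -0.9]
width: 0.0467
grip_force: 0.0
```

Call:
drive_tool(increments=[[[0,0,0,0,0,0],[0,0,0,0,0,0],[0,0,0,0,0,0],[0,0,0,0,0,0],[0,0,0,0,0,0]]], jaw=1)

```text
t: 14.95
ee_pos: [0.5855, -0.0066, 0.122]
tool_rot: [0.299, 0.066, 0.952, -0.021]
force: [-0.6, -0.3, 1.1]
width: 0.0141
grip_force: 30.0
```

```bash
python3 -c "
from h import *
st(); row(MO+RM@np.array([.098,.040,.121]),LEAN)"
```

```text
q [-0.094 -0.153  1.944 -0.038  0.742 -1.506] mill ee [0.098 0.108 0.122] F mill [-0.56 -0.34  1.12] 0.014108330986826859
t 14.95 row [0.0021, -0.2267, 0.0028, 0.0, -0.0007, 0.0004] rows>= 1.1 0.0
```

Call:
drive_tool(increments=[[[0,-0.02,0,0,0,0],[0,-0.06,0,0,0,0],[0,-0.1,0,0,0,0],[0,-0.14,0,0,0,0],[0,-0.18,0,0,0,0],[0,-0.21,0,0,0,0],[0,-0.23,0,0,0,0],[0,-0.24,0,0,0,0],[0,-0.25,0,0,0,0],[0,-0.25,0,0,0,0]]])

```text
t: 16.2
ee_pos: [0.5753, -0.0812, 0.1221]
tool_rot: [0.3, 0.066, 0.952, -0.021]
force: [2.5, 1.0, -1.4]
width: 0.0137
grip_force: 30.0
```

```bash
python3 -c "
from h import *
st()"
```

```text
q [-0.284 -0.17   1.958  0.121  0.752 -1.78 ] mill ee [0.0982 0.0327 0.1221] F mill [ 2.34  1.38 -1.39] 0.013672147951101051
```

Call:
drive_tool(increments=[[[0,-0.008,0,0,0,0],[0,-0.016,0,0,0,0],[0,-0.024,0,0,0,0],[0,-0.032,0,0,0,0],[0,-0.04,0,0,0,0],[0,-0.048,0,0,0,0],[0,-0.056,0,0,0,0],[0,-0.064,0,0,0,0],[0,-0.072,0,0,0,0],[0,-0.08,0,0,0,0],[0,-0.088,0,0,0,0],[0,-0.088,0,0,0,0]]])

```text
t: 17.7
ee_pos: [0.5717, -0.1069, 0.122]
tool_rot: [0.3, 0.066, 0.952, -0.021]
force: [5.1, 3.4, -0.6]
width: 0.014
grip_force: 30.0
```

```bash
cat >> h.py <<'E'
def look(name):
    st(); p,d,X,s=wrist(name); M=mill(X); z=M[...,2]; r,g=p[...,0],p[...,1]
    m=(r<110)&(g<75)&(abs(z-.09)<.006)&(abs(M[...,0])<.04)&(M[...,1]<.02)&(M[...,1]>-.16)
    if m.sum()>20: print("block",rect(M[m]),"far end y",np.percentile(M[m][:,1],[1,99]).round(4))
    w=(p.min(2)>110)&(z>.07)&(z<.092)&(abs(M[...,0])<.03)&(M[...,1]>-.06)&(M[...,1]<.15)
    if w.sum()>20: print("presser y",np.percentile(M[w][:,1],[2,50,98]).round(4))
    p,d=ctrl.snapshot("top"); M=mill(cloud(d,ctrl.camera_info("top"))); z=M[...,2]; r,g=p[...,0].astype(int),p[...,1]
    m=(r<110)&(g<75)&(abs(z-.09)<.006)&(abs(M[...,0])<.04)&(M[...,1]<.02)&(M[...,1]>-.16)
    if m.sum()>9: print("top",rect(M[m]))
E
python3 -c "
from h import *
look('w7')"
```

```text
q [-0.35  -0.168  1.956  0.176  0.761 -1.873] mill ee [0.0982 0.0068 0.122 ] F mill [ 4.56  4.09 -0.56] 0.014028665926838426
block (array([  0.2, -74.5]), array([35.9, 92.5]), 0.52, 20809) far end y [-0.1128 -0.0291]
presser y [-0.0282 -0.0204  0.0122]
top (array([  -1. , -114.9]), array([55.2, 37.5]), 88.91, 199)
```

Call:
drive_tool(increments=[[[0,-0.004,0,0,0,0],[0,-0.008,0,0,0,0],[0,-0.012,0,0,0,0],[0,-0.016,0,0,0,0],[0,-0.02,0,0,0,0],[0,-0.023,0,0,0,0],[0,-0.023,0,0,0,0]]])

```text
t: 18.68
ee_pos: [0.5708, -0.1134, 0.122]
tool_rot: [0.3, 0.066, 0.952, -0.021]
force: [6.0, 3.4, -1.8]
width: 0.0136
grip_force: 30.0
```

```bash
python3 -c "
from h import *
look('w8')"
```

```text
q [-0.367 -0.166  1.955  0.19   0.764 -1.897] mill ee [0.0982 0.0002 0.122 ] F mill [ 5.47  4.15 -1.84] 0.013595833285917982
block (array([  0.4, -80.4]), array([35.7, 92. ]), 0.35, 20951) far end y [-0.1194 -0.0353]
presser y [-0.0344 -0.0266  0.0056]
top (array([  -1.6, -123.3]), array([43.9, 49.4]), 10.24, 189)
```

Call:
drive_tool(increments=[[[0,-0.004,0,0,0,0],[0,-0.008,0,0,0,0],[0,-0.008,0,0,0,0]]])

```text
t: 19.15
ee_pos: [0.5705, -0.1157, 0.122]
tool_rot: [0.3, 0.066, 0.952, -0.02]
force: [6.0, 3.9, -0.9]
width: 0.0136
grip_force: 30.0
```

```bash
python3 -c "
from h import *
look('w9')"
```

```text
q [-0.373 -0.166  1.955  0.195  0.765 -1.906] mill ee [ 0.0983 -0.0021  0.122 ] F mill [ 5.44  4.71 -0.89] 0.013565855815579838
block (array([  0.3, -81.9]), array([35.7, 94.3]), 0.52, 21407) far end y [-0.1215 -0.0358]
presser y [-0.0349 -0.027   0.0033]
top (array([  5. , -70.1]), array([148.7,  37.8]), 83.85, 175)
```

Call:
drive_tool(increments=[[[0,-0.004,0,0,0,0],[0,-0.007,0,0,0,0],[0,-0.007,0,0,0,0]]])

```text
t: 19.62
ee_pos: [0.5703, -0.1175, 0.122]
tool_rot: [0.3, 0.066, 0.952, -0.02]
force: [5.4, 5.5, -0.9]
width: 0.0141
grip_force: 30.0
```

```bash
python3 -c "
from h import *
look('w10')"
```

```text
q [-0.378 -0.165  1.954  0.199  0.766 -1.913] mill ee [ 0.0983 -0.0039  0.122 ] F mill [ 4.55  6.18 -0.87] 0.014079604573671623
block (array([  0.4, -82.8]), array([35.7, 95.9]), 0.26, 21918) far end y [-0.123  -0.0358]
presser y [-0.0349 -0.027   0.0018]
top (array([  -2.1, -122.5]), array([39.5, 43.8]), 0.45, 158)
```

Call:
drive_tool(increments=[[[0,0,0,0,0,0],[0,0,0,0,0,0],[0,0,0,0,0,0],[0,0,0,0,0,0],[0,0,-0.03,0,0,0],[0,0,-0.1,0,0,0],[0,0,-0.22,0,0,0],[0,0,-0.36,0,0,0],[0,0,-0.5,0,0,0],[0,0,-0.6,0,0,0],[0,0,-0.6,0,0,0],[0,0,-0.6,0,0,0]]], jaw=0.5)

```text
t: 21.22
ee_pos: [0.4676, -0.104, 0.2683]
tool_rot: [0.299, 0.066, 0.952, -0.021]
force: [0.1, -0.0, -0.5]
width: 0.047
grip_force: 0.0
```

```bash
python3 -c "
from h import *
look('w11')
p,d,X,s=wrist('w12');M=mill(X);z=M[...,2]
m=(p.max(2)<75)&(z>.1)&(z<.14)&(M[...,1]>-.05)&(M[...,1]<.05)&(abs(M[...,0]-.09)<.02)
print('handle',m.sum(),np.percentile(M[m],[1,50,99],axis=0).round(4) if m.any() else '')"
```

```text
q [-0.463 -0.515  1.903  0.198  1.178 -1.917] mill ee [-0.0053 -0.0048  0.2683] F mill [ 0.12  0.01 -0.45] 0.04695369573966694
block (array([ -1.4, -90.7]), array([ 51.4, 109.7]), 0.45, 5301) far end y [-0.1432 -0.037 ]
presser y [-0.0352 -0.0273  0.0033]
top (array([  5. , -73.5]), array([ 25.4, 138.7]), 0.13, 94)
handle 351 [[ 0.0791 -0.009   0.1016]
 [ 0.0871 -0.0029  0.1287]
 [ 0.0988  0.0033  0.1382]]
```

View pics/w11.png

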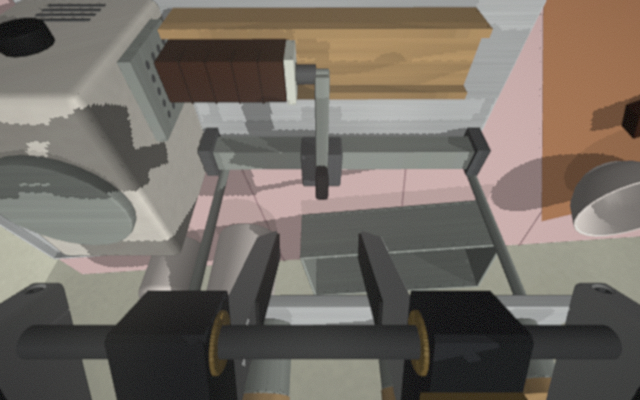

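```bash
python3 -c "
from bench import ctrl
print(ctrl.finish_job())"
```

```text
the job is handed in; nothing more can be done
None
```

The block lies flat and lengthwise in the trough, held against the grating plate by the sprung presser with about 3 mm of spring compression; I handed the job in at about 21 s of the 58 s, and no verdict came back.

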